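Put a washed mixing cup away in a latched drawer

TASK

Pull the drawer of the small unit beside the monitor fully open and leave it open for the cups to dry: it is latched, and the two blades of its handle must be squeezed together to draw both spring bolts. Then take the washed mixing cup off the top of the unit and nest it in the cup of its own size in the drawer, lowering it gently until it seats, without dropping it or ramming it tight, and let go. Do not knock over the cups in the drawer, and leave the loupe and the sample jar where they stand.

Things in the scene. Friction and masses are not known exactly. Their poses are not given: they have to be found in the camera images.
- drawer_unit: Low grey desktop drawer unit, fixed, behind and left of the monitor: 120 deep x 150 wide x 130 high (top plate included, its overhang not). Origin: centre of its underside on the desk. Its -x axis points out of its front, the way the drawer opens, towards the front left of the desk; y runs along the front, z up. Front face at its x = -60 mm.
- top_edge (a point): Middle of the lower front edge of the top plate, which is 154 wide, 15 thick (z = 115 to 130) and juts out 15 mm beyond the front face, over the handle. A tool coming straight down on the handle strikes the plate: come in below it, leaning 30 to 45 degrees back from upright, away from the front.
- drawer (a joint): The unit's one drawer, m: 0 shut, 0.100 at its stop, fully open. Slides along the unit's -x with about 3 N drag, stays where left; locked by two bolts when shut. White front 127 wide, 12 thick, from 16 to 111 mm above the desk; inside 95 front to back x 118 wide, floor 22 mm above the desk, thin side walls up to 70 mm.
- drawer_handle (a point): Middle of the handle, 34 mm out from the drawer's face, 62 mm above the desk; moves with the drawer. Two dark upright blades jut out of the front 24 mm either side of it along the unit's y; each 8 thick, 42 high, from 11 to 49 mm off the face. The pair is 56 wide at rest (62 at its turned-out edge, 43 to 49 mm off the face), 34 (40) squeezed. Pinch from outside with 30 to 60 N.
- bolt_left (a joint): Spring bolt on the +y side, one piece with the +y blade, m: 0 sprung out behind its keeper (steel bracket on the unit's side), 0.011 fully drawn by squeezing the blade towards the middle; from 0.007 clear of the keeper. Spring 5 N at rest, 10 N drawn; springs out again when let go.
- bolt_right (a joint): The same on the -y side, with the -y blade. Both must be drawn together for the drawer to move, and held until it is about 25 mm open.
- drawer_floor (a point): A point on the top of the drawer's floor, 60 mm behind the drawer's front face, midway across; moves with the drawer. The cups in the drawer stand about 12 mm nearer the front than it.
- mixing_cup: The washed cup: white plastic tapered cup, open at the top, upright on the top of the drawer unit beside the loupe. 66 high, foot 39 across, 52 across just under a straight rim band that is 56 across and 12 high; walls 2.3 thick, about 70 g. Origin: centre of its underside, z up along its axis. Take it by the rim band.
- mixing_cup_foot (a point): Centre of the mixing cup's underside (the same point as the origin of mixing_cup).
- stored_cup: A loose cup of the same shape and size, upright on the drawer floor beside the small cup (either may be at the left); drawer fully open, its axis is 35 mm or more clear of the top plate's front edge. Origin: centre of its underside, z up. Nested in it, the mixing cup seats on the taper with its underside 20 to 23 mm above this origin.
- small_cup: A loose smaller cup of the same kind, 48 high, foot 28 and rim 40 across, upright on the drawer floor beside the stored cup. Too small for the mixing cup. Origin: centre of its underside.
- loupe: Black stand loupe, 40 across and 36 high, standing on the top of the drawer unit beside the mixing cup. Stays there. Origin: centre of its underside.
- sample_jar: Open round glass jar, 61 across and 40 high, standing on the desk at the back left. Stays there. Origin: centre of its underside.

How it is judged:
By the outcome, as a careful person would: the job done as asked, in the order asked, and still so for the second after the job is handed in, with the robot touching nothing.
It also fails if it takes over 48 s, if anything falls off the work surface, if the arm or the gripper's body presses on something with over 40 N, if the wrist force passes 120 N, or if a joint passes its speed limit or range.

ROBOT

A 6-joint arm with a two-finger parallel gripper is mounted at the origin on the work surface; the furniture and walls round the work are solid. World frame = base frame: x ahead of the robot, y to its left, z up, the work surface at z = 0. Lengths are in m, angles in rad, forces in N, time in s.
With the tool pointing down it reaches from about 0.25 to 0.775 m from the base axis. Payload 4 kg.
Tool frame: the origin (TCP) lies on the centre line of the jaws, within the pads' length; the fingertips stand 25 mm ahead of it and the grasp point (between the pads) lies 6 mm ahead of it; z points along the fingers, y is the line along which they close (so a half turn about z gives the same grasp; the last joint's range is limited). The gripper opens to 94 mm and grips with 3 to 60 N. Pads are 16 mm wide; open, the fingers measure 119 mm over their backs; the gripper's body (75 mm by 177 mm) begins 78 mm behind the grasp point.
Start: joints at [1.203, 0.087, 1.371, -0, 1.684, -0.103], TCP at [0.144, 0.531, 0.231] pointing down, gripper open.
Joint ranges: [-3.1, 3.1], [-0.76, 2.03], [0.27, 2.55], [-1.08, 4.22], [0.17, 2.65], [-2.57, 2.57]. Speed limits (rad/s): [2.79, 2.79, 3.14, 3.14, 3.14, 3.14].

INTERFACE

Orientations are given as [roll, pitch, yaw] about the fixed x, y, z axes, in that order (R = Rz(yaw) Ry(pitch) Rx(roll)).
In Python, from bench import robot, imaging gives the robot as it stands. The module is installed in compiled form; this text tells all that it offers.
- The arm moves only by the tool drive_tool, never from a script. Its argument "series" is a list of rows, each a list of 3 entries, a list of its own where there are three numbers: the finger opening in m, from 0 to 0.094, then the shift along the tool's x, y, z in m, then the turn, a rotation vector about the tool's x, y, z in rad. A call has 1 to 5 rows; each row is the pose to reach, as a shift and turn from the pose commanded when the call began, along the tool's axes at that moment; what a row does not reach only later rows make up. A row lasts 1/8 s, in which the tool goes at most 62.5 mm and 10.7 degrees, less where a joint would pass 70% of its speed; a pose out of reach is approached as far as the arm can. A call with a gripper value outside its range is refused whole. The fingers move at their own pace and stop on an object; the grip force is fixed at half the most. Time passes only in rows, so rows that repeat a pose let the fingers close. It gives the time, the measured TCP pose, the force, the opening and the grip force at its end, in the units of the state.
- robot.get_obs(): the state, without advancing time (a new reading comes with each control period).
- imaging.snapshot(name): name is "scene" or "top"; returns the picture (420x560x3 uint8, red, green, blue); there is no depth.
- imaging.get_calibration(name): a dict with "intrinsics" (3x3 intrinsics, pixels), "position" and "rotation" of the camera in the world. Camera axes: x right, y up, looking along -z (the intrinsics and any distortion apply to the point x, -y, -z); pixel columns grow to the right and rows downward; lengths in m; the calibration is good to about 2 mm. A picture is of the moment at which its call begins. get_calibration takes no time and is no camera call.
- robot.close_job(): hands the job in; it is judged then, once.
The state is a dict: "time": time; "joint_positions": joint angles; "qvel": joint speeds; "joint_torque": joint torques, N m; "tool_pos": TCP position; "ee_rot": TCP orientation; "wrist_force": force on the tool from outside, world axes, zero at the start; "wrist_torque": the same for the moment, N m; "width": finger opening in m; "finger_force": force on a finger pad.
Only numpy, scipy, OpenCV 4.12 (cv2) and the standard library are available. Lean on these libraries where they do the work, as an engineer would, in place of code of your own. Each camera call takes 0.05 s, during which the arm holds its last target. There are 200 camera calls.

## Working session

There is one attempt and no reset: what is moved stays moved. The work goes in short steps, Python scripts to look and compute and a tool call to move; the robot and the scene stay as the last step left them, time stands still between calls to the robot, and variables do not carry over. Pictures are saved under pics/ and viewed, at most 13 in all, crops included, and the job is handed in when it is done.

Besides the shell and the picture viewer there is one more tool, called after "Call:" as name(argument=value, ...), one argument or row to a line, values as JSON. drive_tool: Moves the arm, as the interface text tells. Its arguments: {"type":"object","properties":{"series":{"type":"array"}},"required":["series"]}

```bash
mkdir -p pics; python3 - <<'E'
from bench import robot, imaging
import cv2, numpy as np
np.set_printoptions(precision=4,suppress=True)
for n in ("scene","top"):
    im=imaging.snapshot(n); cv2.imwrite(f"pics/{n}0.png",im[:,:,::-1])
    print(n,imaging.get_calibration(n))
print(robot.get_obs())
E
```

```text
scene {'intrinsics': array([[506.9199,   0.    , 283.4799],
       [  0.    , 506.9199, 209.6829],
       [  0.    ,   0.    ,   1.    ]]), 'position': array([ 0.8149, -0.3048,  0.5743]), 'rotation': array([ 0.9954, -0.0092,  0.4034])}
top {'intrinsics': array([[397.2368,   0.    , 274.4821],
       [  0.    , 397.2368, 208.498 ],
       [  0.    ,   0.    ,   1.    ]]), 'position': array([0.3516, 0.4271, 0.9178]), 'rotation': array([ 0.2064,  0.0056, -1.9663])}
{'time': 0.1, 'joint_positions': array([ 1.2029,  0.0879,  1.3721, -0.    ,  1.6836, -0.103 ]), 'qvel': array([ 0.001 , -0.0018, -0.0055, -0.0002, -0.0004, -0.001 ]), 'joint_torque': array([  0.0021, -34.1252, -30.3301,   0.072 ,   0.0305,  -0.0001]), 'tool_pos': array([0.1438, 0.5304, 0.2294]), 'ee_rot': array([-3.1396, -0.0002,  2.8768]), 'wrist_force': array([-0.3064,  0.3214, -0.6813]), 'wrist_torque': array([-0.0032,  0.0333, -0.0213]), 'finger_force': 0.0, 'width': 0.09376037880700741}
```

View pics/scene0.png

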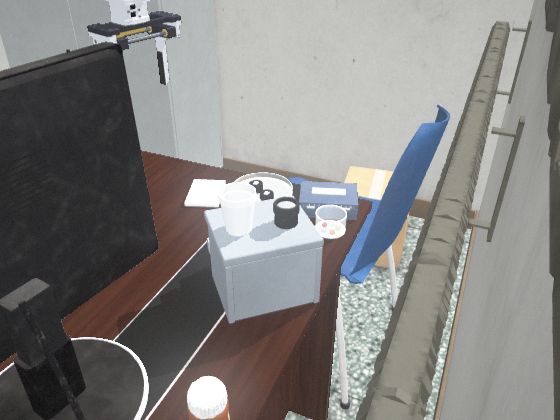

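View pics/top0.png

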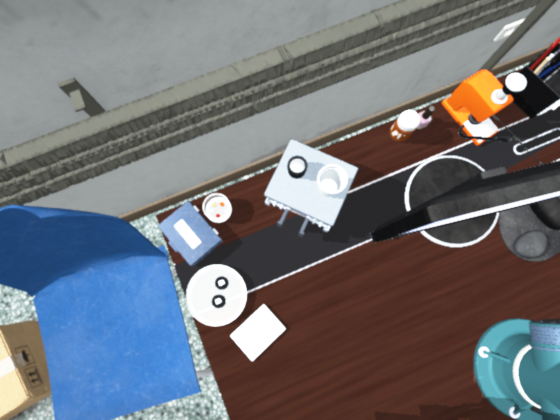

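The scene view shows the unit with the mixing cup (rim about (237,192)) and the loupe (286,212). The top view shows the unit's plate with corners about (297,140), (357,165), (327,230), (265,197), the loupe at (297,166), the cup at (332,179) and the handle blades near (283,216) and (305,227).

```bash
cat > h.py <<'E'
from bench import robot, imaging
import cv2, numpy as np
from scipy.spatial.transform import Rotation as Ro
from scipy.optimize import least_squares
np.set_printoptions(precision=4,suppress=True)
MODE='xyz'
class Cam:
    def __init__(s,n):
        c=imaging.get_calibration(n); s.K=c['intrinsics']; s.p=np.array(c['position']); r=c['rotation']; s.c=c
        s.R=(Ro.from_euler('xyz',r) if MODE=='xyz' else Ro.from_rotvec(r)).as_matrix()
    def proj(s,P):
        q=(np.atleast_2d(P)-s.p)@s.R*[1,-1,-1]
        q=q@s.K.T
        return q[:,:2]/q[:,2:]
    def hit(s,uv,z):
        uv=np.atleast_2d(uv)
        d=(np.c_[uv,np.ones(len(uv))]@np.linalg.inv(s.K).T*[1,-1,-1])@s.R.T
        return s.p+d*((z-s.p[2])/d[:,2])[:,None]
def snap(n,f):
    im=imaging.snapshot(n)[:,:,::-1].copy(); cv2.imwrite('pics/'+f,im); return im
E
python3 - <<'E'
import h
from h import *
for m in('xyz','rotvec'):
    h.MODE=m
    for n in('scene','top'):
        c=Cam(n); print(m,n,c.c.keys(),c.proj([[0.144,.531,.231],[0,0,0]]))
        if n=='top': print(c.hit([[297,140],[357,165],[327,230],[265,197]],.13)) 
        else: print(c.hit([[205,207],[227,267],[321,243]],.13), c.hit([[233,318]],0))
E
```

```text
xyz scene dict_keys(['intrinsics', 'position', 'rotation']) [[ 142.6141   76.7213]
 [-112.5794  303.4901]]
[[0.4303 0.2828 0.13  ]
 [0.5356 0.163  0.13  ]
 [0.6351 0.2668 0.13  ]] [[0.5221 0.1934 0.    ]]
xyz top dict_keys(['intrinsics', 'position', 'rotation']) [[266.8101 442.1   ]
 [520.7147 366.9125]]
[[0.623  0.2673 0.13  ]
 [0.5244 0.1745 0.13  ]
 [0.4243 0.2876 0.13  ]
 [0.5351 0.3762 0.13  ]]
rotvec scene dict_keys(['intrinsics', 'position', 'rotation']) [[  71.1753   33.58  ]
 [-264.3363  245.0443]]
[[0.5679 0.2887 0.13  ]
 [0.6541 0.1817 0.13  ]
 [0.7515 0.305  0.13  ]] [[0.6638 0.2226 0.    ]]
rotvec top dict_keys(['intrinsics', 'position', 'rotation']) [[326.0181 386.1704]
 [597.1575 324.5375]]
[[0.5759 0.4109 0.13  ]
 [0.4796 0.3228 0.13  ]
 [0.3848 0.4275 0.13  ]
 [0.4947 0.5158 0.13  ]]
```

```bash
python3 - <<'E'
import cv2,numpy as np
a=cv2.imread('pics/top0.png')[130:245,255:370]; b=cv2.imread('pics/scene0.png')[170:325,195:335]
a=cv2.resize(a,None,fx=4,fy=4,interpolation=cv2.INTER_CUBIC); b=cv2.resize(b,None,fx=2.4,fy=2.4,interpolation=cv2.INTER_CUBIC)
o=np.zeros((max(a.shape[0],b.shape[0]),a.shape[1]+b.shape[1],3),np.uint8); o[:a.shape[0],:a.shape[1]]=a; o[:b.shape[0],a.shape[1]:]=b
print(o.shape); cv2.imwrite('pics/crop0.png',o)
E
```

```text
(460, 796, 3)
```

View pics/crop0.png

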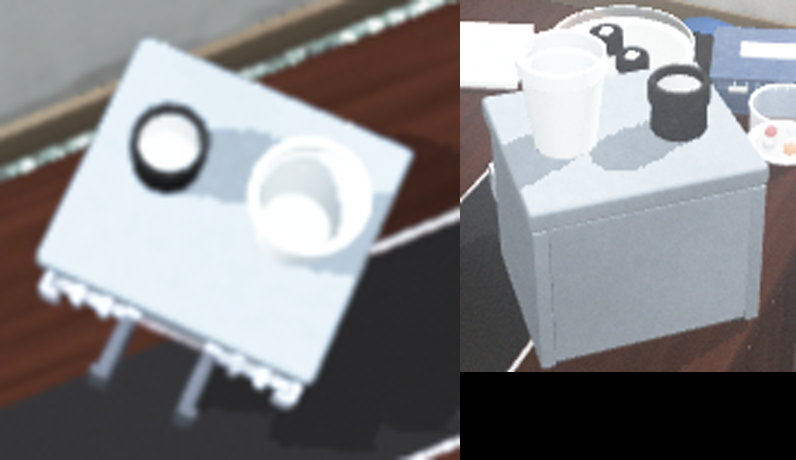

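```bash
python3 - <<'E'
from h import *
T=Cam('top');S=Cam('scene')
t=lambda p:(np.array(p)+.5)/4-.5+[255,130]
s=lambda p:(np.array(p)-[460,0]+.5)/2.4-.5+[195,170]
tc=t([[147,38],[413,152],[313,385],[37,260]]); U=np.array([[60,77,130],[60,-77,130],[-75,-77,130],[-75,77,130]])/1e3
sc=s([[483,99],[530,213],[767,172]]); V=np.array([[-75,-77,130],[60,-77,130],[60,77,130]])/1e3
def W(q,P): return np.array(P)@Ro.from_euler('z',q[2]).as_matrix().T+[q[0],q[1],0]
fT=lambda q:(T.proj(W(q,U))-tc).ravel(); fS=lambda q:(S.proj(W(q,V))-sc).ravel()
for f in (fT,fS,lambda q:np.r_[fT(q),fS(q)]):
    r=least_squares(f,[.53,.27,-.87]); print(r.x,np.degrees(r.x[2]),r.fun.round(1))
q=r.x
bl=T.hit(t([[98,372],[185,410]]),.083)
R=Ro.from_euler('z',q[2]).as_matrix(); un=lambda P:(P-[q[0],q[1],0])@R
print('blade tips unit',un(bl))
cup=T.hit(t([[310,197]]),.196);print('cup',cup,un(cup))
print('cupS',S.hit(s([[562,57]]),.196),'foot front edge',S.hit(s([[567,157]]),.13))
lp=T.hit(t([[170,138]]),.166);print('loupe',lp,un(lp))
print('handle',W(q,[[-.094,0,.062]]),'pred tips px',T.proj(W(q,[[-.109,.03,.083],[-.109,-.03,.083]])),t([[98,372],[185,410]]))
E
```

```text
[ 0.5341  0.2701 -0.8296] -47.532744539847734 [-0.5 -0.8  0.8  0.1  0.1  0.3 -0.4  0.3]
[ 0.5403  0.2698 -0.8488] -48.631728458785545 [-0.3 -1.3 -1.6  1.5  2.  -1.2]
[ 0.5372  0.2705 -0.8319] -47.66301271293377 [-1.2 -2.1 -0.  -1.1 -0.9 -0.9 -1.2 -1.1 -2.4 -1.4 -2.4  1.1  0.5 -2.6]
blade tips unit [[-0.108   0.0244  0.083 ]
 [-0.1071 -0.026   0.083 ]]
cup [[0.5033 0.2504 0.196 ]] [[-0.008  -0.0386  0.196 ]]
cupS [[0.5113 0.2457 0.196 ]] foot front edge [[0.5168 0.236  0.13  ]]
loupe [[0.564  0.2944 0.166 ]] [[0.0003 0.0359 0.166 ]]
handle [[0.4739 0.34   0.062 ]] pred tips px [[276.5507 221.9307]
 [302.2352 233.7079]] [[279.125 222.625]
 [300.875 232.125]]
```

```bash
cat >> h.py <<'E'
Q=np.array([.534,.270,np.radians(-47.6)])
RU=Ro.from_euler('z',Q[2]).as_matrix()
def W(P): return np.array(P)@RU.T+[Q[0],Q[1],0]
def un(P): return (np.array(P)-[Q[0],Q[1],0])@RU
def tool(lean):  # tool y = unit y, tool x = unit -x, leaned
    return RU@np.array([[-1,0,0],[0,1,0],[0,0,-1.]]).T@Ro.from_euler('y',-lean,degrees=True).as_matrix()
def go(p,R):
    o=robot.get_obs(); R0=Ro.from_euler('xyz',o['ee_rot']).as_matrix()
    print('shift',R0.T@(np.array(p)-o['tool_pos']),'turn',Ro.from_matrix(R0.T@R).as_rotvec())
def state():
    o=robot.get_obs()
    R0=Ro.from_euler('xyz',o['ee_rot']).as_matrix()
    print('t',o['time'],'tcp',o['tool_pos'],'unit',un(o['tool_pos']),'w',o['width'],'f',o['wrist_force'],'ff',o['finger_force'],'q',o['joint_positions'])
    print('R in unit\n',RU.T@R0)
E
python3 - <<'E'
from h import *
T=Cam('top');S=Cam('scene')
for z in np.arange(.2,.5,.05):
    P=T.hit([[378,237]],z); print(z,P,un(P),S.proj(P))
print('jar',T.hit([[217,207]],.04),'plate',T.hit([[217,295]],.0))
R=tool(40); h=W([-.094,0,.062]); print(R, h)
pre=h-.106*R[:,2]; print('pre',pre); go(pre,R)
go(h-.006*R[:,2],R)
E
```

```text
0.2 [[0.3704 0.2199 0.2   ]] [[-0.0733 -0.1546  0.2   ]] [[144.7536 179.4327]]
0.25 [[0.3691 0.2343 0.25  ]] [[-0.0848 -0.1459  0.25  ]] [[145.1986 144.861 ]]
0.3 [[0.3678 0.2487 0.3   ]] [[-0.0964 -0.1371  0.3   ]] [[145.6627 108.7954]]
0.35 [[0.3665 0.2632 0.35  ]] [[-0.1079 -0.1283  0.35  ]] [[146.1474  71.1369]]
0.39999999999999997 [[0.3652 0.2776 0.4   ]] [[-0.1195 -0.1196  0.4   ]] [[146.6539  31.7776]]
0.44999999999999996 [[0.3638 0.292  0.45  ]] [[-0.131  -0.1108  0.45  ]] [[147.1839  -9.4004]]
jar [[0.5765 0.4794 0.04  ]] plate [[0.3968 0.5545 0.    ]]
[[-0.5165  0.7385  0.4334]
 [ 0.5657  0.6743 -0.4747]
 [-0.6428  0.     -0.766 ]] [0.4706 0.3394 0.062 ]
pre [0.4247 0.3897 0.1432]
shift [-0.3079 -0.0621  0.0863] turn [ 0.1955 -0.6787  0.5432]
shift [-0.3622 -0.0964  0.1629] turn [ 0.1955 -0.6787  0.5432]
```

```bash
python3 - <<'E'
from h import *
T=Cam('top');S=Cam('scene')
for b in ((122,45),(126,47)):
  f=lambda v:np.r_[(S.proj([[v[0],v[1],v[3]],[v[0],v[1],v[2]]])-[b,(158,250)]).ravel()]
  r=least_squares(f,[.37,.24,.1,.35]); print(r.x,un([*r.x[:2],0]),r.cost, T.proj([[*r.x[:2],r.x[2]],[*r.x[:2],r.x[3]]]))
  g=lambda v:np.r_[(S.proj([[v[0],v[1],v[3]],[v[0],v[1],v[2]]])-[b,(158,250)]).ravel(),(T.proj([[v[0],v[1],v[3]]])-[378,237]).ravel()]
  r=least_squares(g,[.37,.24,.1,.35]); print(r.x,un([*r.x[:2],0]),r.fun, T.proj([[*r.x[:2],r.x[2]],[*r.x[:2],r.x[3]]]))
a=cv2.imread('pics/top0.png')[190:260,355:465]
cv2.imwrite('pics/mon.png',cv2.resize(a,None,fx=5,fy=5,interpolation=cv2.INTER_CUBIC))
E
```

```text
[-0.0945  0.7693 -0.4631  0.2115] [-0.7925 -0.1274  0.    ] 2.5031127507008653 [[230.8822 469.4077]
 [178.7101 671.4993]]
[0.3509 0.2611 0.0347 0.3831] [-0.1169 -0.1412  0.    ] [10.4048  1.1406  5.0234 -0.7573 12.5148  6.7343] [[346.2644 262.3828]
 [390.5148 243.7343]]
[ 0.5631 -0.0049  0.2857  0.4717] [ 0.2226 -0.1639  0.    ] 1.9308686832887008e-05 [[458.8384  79.321 ]
 [523.9622   3.3669]]
[0.3525 0.2617 0.0351 0.3804] [-0.1162 -0.1396  0.    ] [ 7.9509  1.1485  5.9814 -0.8938 11.0616  5.9894] [[345.756  261.7632]
 [389.0616 242.9894]]
```

View pics/mon.png

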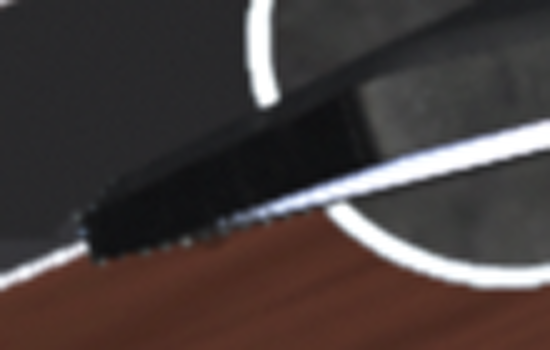

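Call:
drive_tool(
  series=[
    [0.094,[-0.08,0.1,-0.08],[0,0,0.56]],
    [0.094,[-0.08,0.1,-0.08],[0,0,0.56]],
    [0.094,[-0.08,0.1,-0.08],[0,0,0.56]],
    [0.094,[-0.08,0.1,-0.08],[0,0,0.56]],
  ],
)

```text
time: 0.6
tool_pos: [0.2487, 0.607, 0.3101]
ee_rot: [3.141, -0.0, 2.317]
wrist_force: [-0.2, 0.6, 0.5]
width: 0.0936
finger_force: 0.0
```

```bash
python3 - <<'E'
from h import *
T=Cam('top');S=Cam('scene')
for tp,sp in (((372,239),(158,250)),((375,241),(158,250)),((378,240),(124,46)),((372,239),(124,46)),((400,236),(124,46))):
  r=least_squares(lambda v:np.r_[T.proj([v])[0]-tp,S.proj([v])[0]-sp],[.37,.24,.2]); print(tp,sp,r.x,un(r.x),r.fun)
R=tool(40); h=W([-.094,0,.062])
go(h-.106*R[:,2],R); state()
E
```

```text
(372, 239) (158, 250) [0.3813 0.2044 0.0824] [-0.0545 -0.157   0.0824] [-3.5106 -2.054  -3.0356  0.0052]
(375, 241) (158, 250) [0.3789 0.2032 0.0824] [-0.0553 -0.1596  0.0824] [-5.5115 -3.2097 -4.7618 -0.0026]
(378, 240) (124, 46) [0.351  0.2656 0.3817] [-0.1201 -0.1381  0.3817] [ 9.2329  5.0115 10.6503  0.3623]
(372, 239) (124, 46) [0.3524 0.2699 0.3808] [-0.1224 -0.1342  0.3808] [11.6702  6.4048 13.5431  0.3906]
(400, 236) (124, 46) [0.3534 0.2447 0.3875] [-0.1031 -0.1504  0.3875] [1.6285 0.8542 1.8219 0.0908]
shift [-0.279  -0.0183  0.1669] turn [ 0.0023 -0.6982  0.0058]
t 0.6 tcp [0.2487 0.607  0.3101] unit [-0.4412  0.0166  0.3101] w 0.09358875491144082 f [-0.1895  0.6179  0.4507] ff 0.0 q [ 1.0955  0.3338  0.9224 -0.      1.8853  0.3494]
R in unit
 [[-1.     -0.0061 -0.0001]
 [-0.0061  1.      0.0002]
 [ 0.0001  0.0002 -1.    ]]
```

Call:
drive_tool(
  series=[
    [0.094,[-0.05,-0.004,0.04],[0,-0.18,0]],
    [0.094,[-0.1,-0.008,0.08],[0,-0.36,0]],
    [0.094,[-0.15,-0.012,0.11],[0,-0.54,0.003]],
    [0.094,[-0.21,-0.016,0.14],[0,-0.7,0.006]],
    [0.094,[-0.24,-0.018,0.15],[0,-0.7,0.006]],
  ],
)

```text
time: 1.23
tool_pos: [0.3942, 0.415, 0.1544]
ee_rot: [-3.127, 0.703, 2.327]
wrist_force: [0.7, 0.4, -0.3]
width: 0.094
finger_force: 0.0
```

```bash
python3 - <<'E'
from h import *
im=snap('top','top1.png')
o=cv2.resize(im[130:330,230:430],(600,600),interpolation=cv2.INTER_CUBIC); cv2.imwrite('pics/crop1.png',o)
R=tool(40); h=W([-.094,0,.062])
go(h-.106*R[:,2],R); go(h-.006*R[:,2],R);state()
E
```

```text
shift [-0.0193  0.0061  0.0318] turn [-0.0078  0.0073  0.0084]
shift [-0.0186  0.0069  0.1318] turn [-0.0078  0.0073  0.0084]
t 1.275 tcp [0.3964 0.4118 0.155 ] unit [-0.1974 -0.006   0.155 ] w 0.09399273714787533 f [-0.0044 -2.235   0.1759] ff 0.0 q [ 1.0576  0.324   1.3991 -0.6638  1.6628  0.3329]
R in unit
 [[-0.7613 -0.0014  0.6484]
 [-0.0084  0.9999 -0.0078]
 [-0.6483 -0.0114 -0.7613]]
```

View pics/crop1.png

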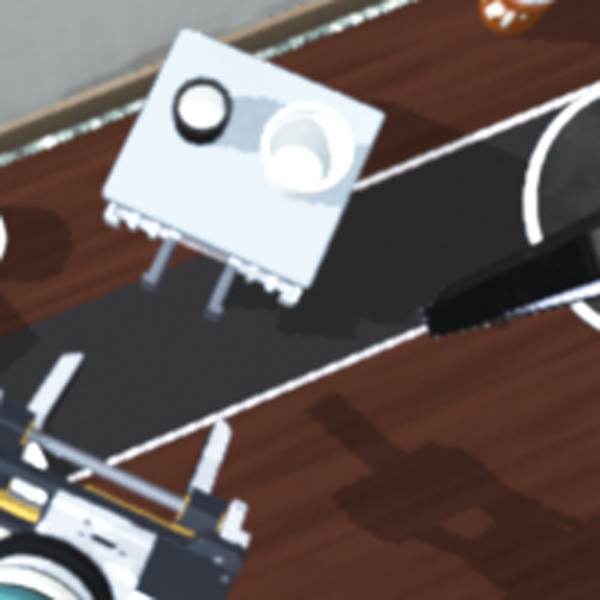

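Top view: blade tips at crop (148,280) and (212,310), fingertips at (75,355) and (220,425) — the gripper needs to shift about 6 mm towards +y, agreeing with the computed shift.

Call:
drive_tool(
  series=[
    [0.094,[-0.019,0.0065,0.03],[-0.008,0.007,0.008]],
    [0.094,[-0.019,0.0065,0.06],[-0.008,0.007,0.008]],
    [0.094,[-0.019,0.0065,0.095],[-0.008,0.007,0.008]],
    [0.094,[-0.019,0.0065,0.12],[-0.008,0.007,0.008]],
    [0.094,[-0.019,0.0065,0.132],[-0.008,0.007,0.008]],
  ],
)

```text
time: 1.9
tool_pos: [0.4679, 0.3475, 0.0702]
ee_rot: [3.13, 0.693, 2.304]
wrist_force: [0.3, -0.9, 0.1]
width: 0.0938
finger_force: 0.0
```

```bash
python3 - <<'E'
from h import *
im=snap('top','top2.png')
o=cv2.resize(im[130:280,230:380],(600,600),interpolation=cv2.INTER_CUBIC); cv2.imwrite('pics/crop2.png',o)
R=tool(40); h=W([-.094,0,.062])
go(h-.006*R[:,2],R);state()
E
```

```text
shift [-0.0007 -0.0033  0.0045] turn [ 0.0065 -0.0049 -0.0054]
t 1.95 tcp [0.4681 0.347  0.0696] unit [-0.1013  0.0033  0.0696] w 0.09434089989589008 f [-0.4672 -0.8677 -0.3349] ff 0.0 q [ 0.897   0.3458  1.5498 -0.6947  1.4132  0.3331]
R in unit
 [[-0.7692 -0.0001  0.639 ]
 [ 0.0054  1.      0.0065]
 [-0.639   0.0085 -0.7691]]
```

View pics/crop2.png

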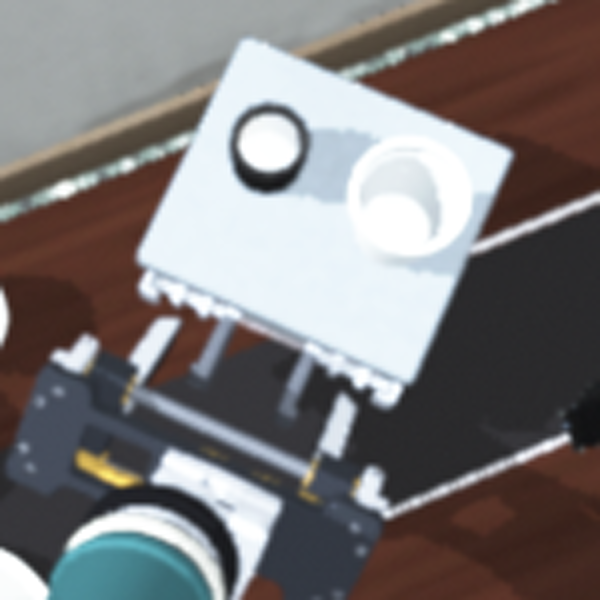

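Fingers straddle the blades (fingers at (155,345)/(340,425), blades (210,345)/(295,385)), ~3 mm too far to +y. Correct and squeeze.

Call:
drive_tool(
  series=[
    [0.094,[0,-0.0035,0.006],[0,0,0]],
    [0.06,[0,-0.0035,0.006],[0,0,0]],
    [0.02,[0,-0.0035,0.006],[0,0,0]],
    [0.0,[0,-0.0035,0.006],[0,0,0]],
    [0.0,[0,-0.0035,0.006],[0,0,0]],
  ],
)

```text
time: 2.58
tool_pos: [0.4695, 0.3445, 0.0676]
ee_rot: [3.122, 0.692, 2.299]
wrist_force: [-1.0, 1.8, 1.2]
width: 0.0572
finger_force: 6.6
```

Call:
drive_tool(
  series=[
    [0.0,[0,0,0],[0,0,0]],
    [0.0,[0,0,0],[0,0,0]],
    [0.0,[0,0,0],[0,0,0]],
  ],
)

```text
time: 2.95
tool_pos: [0.4696, 0.3449, 0.0676]
ee_rot: [3.121, 0.692, 2.299]
wrist_force: [0.9, 4.2, 2.8]
width: 0.038
finger_force: 30.0
```

```bash
python3 - <<'E'
from h import *
state()
R=tool(40); p=W([-.094,0,.062])-.006*R[:,2]
go(p,R)
o=robot.get_obs(); R0=Ro.from_euler('xyz',o['ee_rot']).as_matrix(); print('unit -x in tool',R0.T@(-RU[:,0]))
E
```

```text
t 2.95 tcp [0.4696 0.3449 0.0676] unit [-0.0987  0.0029  0.0676] w 0.03799681129011817 f [0.9285 4.1584 2.7587] ff 29.96905356645584 q [ 0.8928  0.342   1.559  -0.6972  1.4006  0.3377]
R in unit
 [[-0.7698 -0.0008  0.6383]
 [ 0.0093  0.9999  0.0126]
 [-0.6383  0.0156 -0.7697]]
shift [-0.     -0.003   0.0013] turn [ 0.0125 -0.0058 -0.0094]
unit -x in tool [ 0.7698  0.0008 -0.6383]
```

Call:
drive_tool(
  series=[
    [0.0,[0.008,0,-0.0065],[0,0,0]],
    [0.0,[0.015,0,-0.0125],[0,0,0]],
    [0.0,[0.023,0,-0.019],[0,0,0]],
    [0.0,[0.031,0,-0.0255],[0,0,0]],
    [0.0,[0.0385,0,-0.032],[0,0,0]],
  ],
)

```text
time: 3.58
tool_pos: [0.4366, 0.381, 0.0677]
ee_rot: [3.122, 0.695, 2.298]
wrist_force: [5.8, 0.5, -0.2]
width: 0.0378
finger_force: 30.0
```

```bash
python3 - <<'E'
from h import *
state()
im=snap('top','top3.png')
o=cv2.resize(im[130:280,230:380],(600,600),interpolation=cv2.INTER_CUBIC); cv2.imwrite('pics/crop3.png',o)
E
```

```text
t 3.575 tcp [0.4366 0.381  0.0677] unit [-0.1476  0.0029  0.0677] w 0.03775784726837256 f [ 5.7599  0.5203 -0.1706] ff 29.994839429855347 q [ 0.9741  0.3707  1.5213 -0.6811  1.4582  0.3926]
R in unit
 [[-0.768  -0.0001  0.6404]
 [ 0.0097  0.9999  0.0118]
 [-0.6403  0.0153 -0.768 ]]
```

View pics/crop3.png

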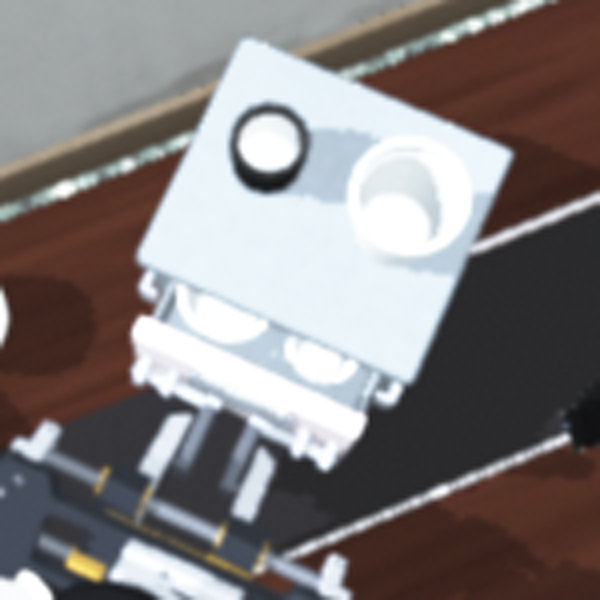

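The drawer is about half open; the stored (large) cup is on the left (crop (220,310)), the small one at the right (320,355). Continue to the stop.

Call:
drive_tool(
  series=[
    [0.0,[0.0077,0,-0.0064],[0,0,0]],
    [0.0,[0.0155,0,-0.0128],[0,0,0]],
    [0.0,[0.023,0,-0.019],[0,0,0]],
    [0.0,[0.0285,0,-0.0238],[0,0,0]],
    [0.0,[0.033,0,-0.0275],[0,0,0]],
  ],
)

```text
time: 4.25
tool_pos: [0.4077, 0.4127, 0.0677]
ee_rot: [3.122, 0.695, 2.298]
wrist_force: [5.7, 0.6, 0.5]
width: 0.0377
finger_force: 30.0
```

Call:
drive_tool(
  series=[
    [0.0,[0.003,0,-0.0025],[0,0,0]],
    [0.0,[0.006,0,-0.005],[0,0,0]],
    [0.0,[0.0075,0,-0.0062],[0,0,0]],
    [0.0,[0.0085,0,-0.007],[0,0,0]],
  ],
)

```text
time: 4.75
tool_pos: [0.402, 0.4188, 0.0677]
ee_rot: [3.123, 0.699, 2.298]
wrist_force: [13.8, -5.3, -2.7]
width: 0.0375
finger_force: 30.0
```

```bash
python3 - <<'E'
from h import *
state()
E
```

```text
t 4.75 tcp [0.402  0.4188 0.0677] unit [-0.1989  0.0029  0.0677] w 0.037496127181246196 f [13.8095 -5.2527 -2.7472] ff 30.038925111293793 q [ 1.0561  0.4094  1.4699 -0.6637  1.5195  0.4463]
R in unit
 [[-0.7652  0.0007  0.6438]
 [ 0.0099  0.9999  0.0107]
 [-0.6438  0.0145 -0.7651]]
```

At the stop (100 mm travel, force rising). Release and back off along the tool axis.

Call:
drive_tool(
  series=[
    [0.04,[-0.002,0,0.002],[0,0,0]],
    [0.07,[-0.003,0,0.002],[0,0,0]],
    [0.094,[-0.003,0,0.002],[0,0,0]],
    [0.094,[-0.003,0,0.002],[0,0,0]],
    [0.094,[-0.003,0,0.002],[0,0,0]],
  ],
)

```text
time: 5.38
tool_pos: [0.4005, 0.4173, 0.0666]
ee_rot: [3.128, 0.693, 2.301]
wrist_force: [0.2, -0.2, 0.1]
width: 0.0767
finger_force: 0.0
```

Call:
drive_tool(
  series=[
    [0.094,[0,0,-0.02],[0,0,0]],
    [0.094,[0,0,-0.06],[0,0,0]],
    [0.094,[0,0,-0.1],[0,0,0]],
    [0.094,[0,0,-0.15],[0,0,0]],
    [0.094,[0,0,-0.2],[0,0,0]],
  ],
)

```text
time: 6.0
tool_pos: [0.3121, 0.512, 0.2235]
ee_rot: [3.124, 0.692, 2.3]
wrist_force: [0.2, 0.6, -0.1]
width: 0.094
finger_force: 0.0
```

Call:
drive_tool(
  series=[
    [0.094,[0,0,-0.04],[0,0.18,0]],
    [0.094,[0,0,-0.08],[0,0.36,0]],
    [0.094,[0,0,-0.1],[0,0.54,0]],
    [0.094,[0,0,-0.1],[0,0.7,0]],
    [0.094,[0,0,-0.1],[0,0.7,0]],
  ],
)

```text
time: 6.62
tool_pos: [0.2711, 0.5562, 0.3007]
ee_rot: [3.126, -0.007, 2.308]
wrist_force: [0.2, -1.2, -0.1]
width: 0.0939
finger_force: 0.0
```

```bash
python3 - <<'E'
from h import *
state()
im=snap('top','top4.png')
o=cv2.resize(im[130:280,230:380],(600,600),interpolation=cv2.INTER_CUBIC); cv2.imwrite('pics/crop4.png',o)
snap('scene','scene4.png')
E
```

```text
t 6.625 tcp [0.2711 0.5562 0.3007] unit [-0.3887 -0.0011  0.3007] w 0.0939095654761761 f [ 0.2474 -1.2246 -0.0735] ff 0.0 q [1.0247 0.2292 1.0713 0.0021 1.824  0.2882]
R in unit
 [[-1.      0.0031 -0.0067]
 [ 0.003   0.9999  0.0159]
 [ 0.0068  0.0158 -0.9999]]
```

View pics/crop4.png

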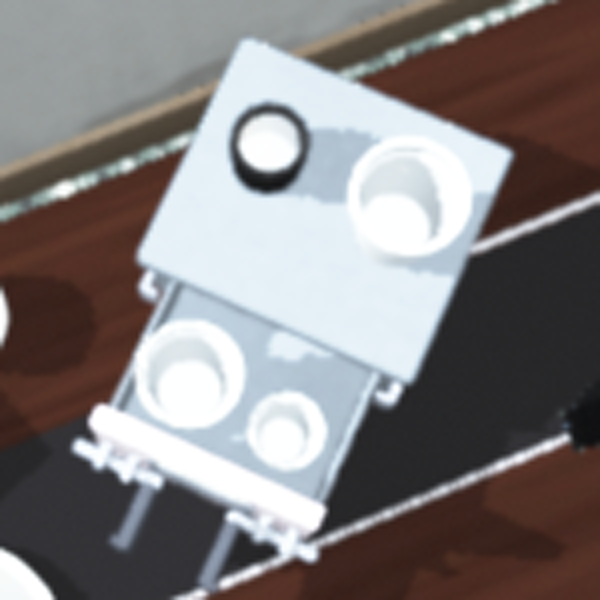

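```bash
python3 - <<'E'
from h import *
T=Cam('top');S=Cam('scene')
t=lambda p:(np.array(p)+.5)/4-.5+[230,130]
im=cv2.imread('pics/top4.png')
g=cv2.resize(im[130:280,230:380],(1200,1200),interpolation=cv2.INTER_CUBIC)
def rim(c0,z,r,rng=.012):
    # score circle of rim outer edge: search xy for best inside/outside contrast
    gray=cv2.cvtColor(im,cv2.COLOR_BGR2GRAY).astype(np.float32)
    a=np.linspace(0,2*np.pi,72,endpoint=False); C=np.c_[np.cos(a),np.sin(a),0*a]
    smp=lambda c,rr:cv2.remap(gray,*[v.reshape(1,-1).astype(np.float32) for v in T.proj(np.array(c)+rr*C).T],cv2.INTER_CUBIC)
    best=max(((np.minimum(smp((x,y,z),r-.0012)-smp((x,y,z),r+.0025),40).mean()),x,y) for x in c0[0]+np.arange(-rng,rng,.0005) for y in c0[1]+np.arange(-rng,rng,.0005))
    return best
for n,px,z,r in (('mix',(410,195),.196,.028),('stored',(190,373),.088,.028),('small',(287,430),.070,.020)):
    P=T.hit(t([px]),z)[0]; b=rim(P,z,r); print(n,P,un(P),'fit',b,un([b[1],b[2],z]))
E
```

```text
mix [0.5042 0.25   0.196 ] [-0.0054 -0.0355  0.196 ] fit (np.float32(26.40212), np.float64(0.5041805484734411), np.float64(0.2500341605927945)) [-0.0054 -0.0355  0.196 ]
stored [0.4829 0.3713 0.088 ] [-0.1093  0.0305  0.088 ] fit (np.float32(39.068813), np.float64(0.4828513366715591), np.float64(0.3717702144372225)) [-0.1096  0.0309  0.088 ]
small [0.437 0.334 0.07 ] [-0.1127 -0.0285  0.07  ] fit (np.float32(39.845585), np.float64(0.43747451565978995), np.float64(0.3345183388346355)) [-0.1127 -0.0278  0.07  ]
```

```bash
python3 - <<'E'
from h import *
R=tool(0)
go([.5042,.25,.30],R)
E
```

```text
shift [-0.3852 -0.0339 -0.004 ] turn [ 0.0125 -0.0051 -0.    ]
```

Call:
drive_tool(
  series=[
    [0.094,[-0.05,0,-0.01],[0.0125,-0.005,0]],
    [0.094,[-0.1,0,-0.01],[0.0125,-0.005,0]],
    [0.094,[-0.16,0,-0.01],[0.0125,-0.005,0]],
    [0.094,[-0.22,0,-0.01],[0.0125,-0.005,0]],
    [0.094,[-0.28,0,-0.01],[0.0125,-0.005,0]],
  ],
)

```text
time: 7.35
tool_pos: [0.4587, 0.3504, 0.3052]
ee_rot: [-3.139, -0.001, 2.314]
wrist_force: [-0.2, 0.2, 0.2]
width: 0.0937
finger_force: 0.0
```

Call:
drive_tool(
  series=[
    [0.094,[-0.04,-0.01,0],[0,0,0]],
    [0.094,[-0.08,-0.025,0],[0,0,0]],
    [0.094,[-0.1,-0.034,0],[0,0,0]],
    [0.094,[-0.1,-0.034,0],[0,0,0]],
  ],
)

```text
time: 7.85
tool_pos: [0.5009, 0.2539, 0.3051]
ee_rot: [-3.14, -0.002, 2.31]
wrist_force: [-1.2, 0.5, -0.5]
width: 0.0939
finger_force: 0.0
```

```bash
python3 - <<'E'
from h import *
R=tool(0)
state();go([.5042,.25,.208],R)
E
```

```text
t 7.85 tcp [0.5009 0.2539 0.3051] unit [-0.0104 -0.0353  0.3051] w 0.093877575728596 f [-1.1789  0.4899 -0.5332] ff 0.0 q [ 0.3674  0.1131  1.1962  0.0013  1.8351 -0.3716]
R in unit
 [[-1.      0.0006 -0.0021]
 [ 0.0006  1.     -0.0021]
 [ 0.0021 -0.0021 -1.    ]]
shift [-0.0053  0.0001  0.0971] turn [-0.0021 -0.0021 -0.0006]
```

Call:
drive_tool(
  series=[
    [0.094,[-0.005,0,0.04],[-0.002,-0.002,0]],
    [0.094,[-0.005,0,0.07],[-0.002,-0.002,0]],
    [0.094,[-0.005,0,0.09],[-0.002,-0.002,0]],
    [0.094,[-0.005,0,0.097],[-0.002,-0.002,0]],
    [0.094,[-0.005,0,0.097],[-0.002,-0.002,0]],
  ],
)

```text
time: 8.48
tool_pos: [0.5037, 0.2514, 0.2088]
ee_rot: [3.14, -0.0, 2.312]
wrist_force: [-0.3, -0.1, -0.1]
width: 0.0938
finger_force: 0.0
```

```bash
python3 - <<'E'
from h import *
R=tool(0)
state();go([.5042,.25,.208],R)
im=snap('top','top5.png'); o1=cv2.resize(im[130:230,260:360],(400,400),interpolation=cv2.INTER_CUBIC)
im=snap('scene','scene5.png'); o2=cv2.resize(im[130:230,190:290],(400,400),interpolation=cv2.INTER_CUBIC)
cv2.imwrite('pics/crop5.png',np.hstack([o1,o2]))
E
```

```text
t 8.475 tcp [0.5037 0.2514 0.2088] unit [-0.0067 -0.0349  0.2088] w 0.09383944027381577 f [-0.2907 -0.0751 -0.0636] ff 0.0 q [ 0.3617  0.1201  1.3776  0.001   1.6424 -0.3798]
R in unit
 [[-1.     -0.0015 -0.0004]
 [-0.0015  1.      0.0018]
 [ 0.0004  0.0018 -1.    ]]
shift [-0.0014 -0.0006  0.0008] turn [ 0.0018 -0.0004  0.0015]
```

View pics/crop5.png

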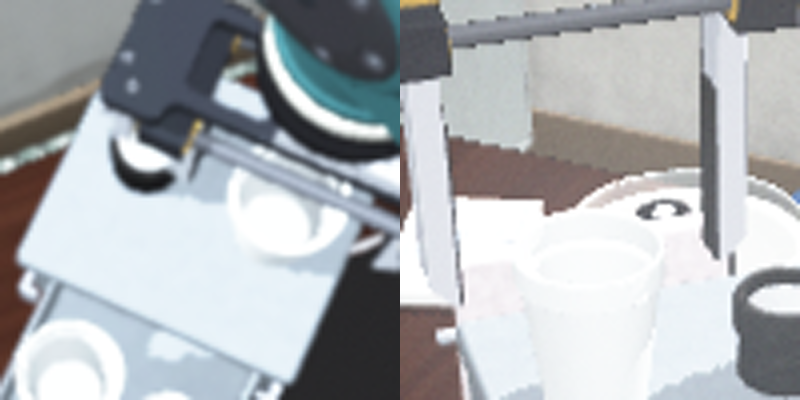

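Fingers flank the cup's rim band (tips at crop (455,295) and (725,265), cup axis near 590). Close, then lift.

Call:
drive_tool(
  series=[
    [0.07,[-0.001,-0.0005,0.0005],[0,0,0]],
    [0.06,[-0.001,-0.0005,0.0005],[0,0,0]],
    [0.05,[-0.001,-0.0005,0.0005],[0,0,0]],
    [0.04,[-0.001,-0.0005,0.0005],[0,0,0]],
    [0.04,[-0.001,-0.0005,0.0005],[0,0,0]],
  ],
)

```text
time: 9.2
tool_pos: [0.5047, 0.2492, 0.2088]
ee_rot: [3.138, 0.0, 2.31]
wrist_force: [-0.5, -0.4, 0.9]
width: 0.0555
finger_force: 30.0
```

Call:
drive_tool(
  series=[
    [0.04,[0,0,0],[0,0,0]],
    [0.04,[0,0,0],[0,0,0]],
    [0.04,[0,0,-0.005],[0,0,0]],
    [0.04,[0,0,-0.02],[0,0,0]],
    [0.04,[0,0,-0.04],[0,0,0]],
  ],
)

```text
time: 9.82
tool_pos: [0.5043, 0.249, 0.2494]
ee_rot: [3.139, -0.0, 2.31]
wrist_force: [0.4, 0.2, -1.0]
width: 0.0552
finger_force: 30.0
```

```bash
python3 - <<'E'
from h import *
state()
E
```

```text
t 9.825 tcp [0.5043 0.249  0.2494] unit [-0.0045 -0.036   0.2494] w 0.055176368174296 f [ 0.3794  0.1778 -0.9613] ff 29.999784277752042 q [ 0.3572  0.1108  1.3079  0.0011  1.721  -0.3821]
R in unit
 [[-1.      0.0005 -0.0003]
 [ 0.0005  1.      0.0023]
 [ 0.0003  0.0023 -1.    ]]
```

Call:
drive_tool(
  series=[
    [0.04,[0,0,-0.03],[0,0,0]],
    [0.04,[0.02,0.015,-0.03],[0,0,0]],
    [0.04,[0.05,0.035,-0.03],[0,0,0]],
    [0.04,[0.08,0.052,-0.03],[0,0,0]],
    [0.04,[0.104,0.066,-0.03],[0,0,0]],
  ],
)

```text
time: 10.45
tool_pos: [0.4828, 0.3717, 0.28]
ee_rot: [3.138, 0.0, 2.311]
wrist_force: [0.4, -0.5, -0.9]
width: 0.0555
finger_force: 30.0
```

Call:
drive_tool(
  series=[
    [0.04,[0,0,0],[0,0,0]],
    [0.04,[0,0,0],[0,0,0]],
  ],
)

```text
time: 10.7
tool_pos: [0.4834, 0.3698, 0.2794]
ee_rot: [3.138, 0.001, 2.31]
wrist_force: [0.3, -0.8, -1.0]
width: 0.0555
finger_force: 30.0
```

```bash
python3 - <<'E'
from h import *
state(); R=tool(0)
p=W([-.1087,.0305,.175]); go(p,R)
im=snap('top','top6.png'); o1=cv2.resize(im[170:270,240:340],(400,400),interpolation=cv2.INTER_CUBIC)
im=snap('scene','scene6.png'); o2=cv2.resize(im[110:260,180:330],(400,400),interpolation=cv2.INTER_CUBIC)
cv2.imwrite('pics/crop6.png',np.hstack([o1,o2]))
E
```

```text
t 10.7 tcp [0.4834 0.3698 0.2794] unit [-0.1079  0.0299  0.2794] w 0.055500704094338535 f [ 0.2786 -0.8152 -1.0431] ff 29.999681250192225 q [ 0.5601  0.2138  1.1314 -0.0001  1.7932 -0.1792]
R in unit
 [[-1.      0.0008  0.0007]
 [ 0.0008  1.      0.0032]
 [-0.0007  0.0032 -1.    ]]
shift [0.0009 0.0002 0.1044] turn [ 0.0032  0.0007 -0.0008]
```

View pics/crop6.png

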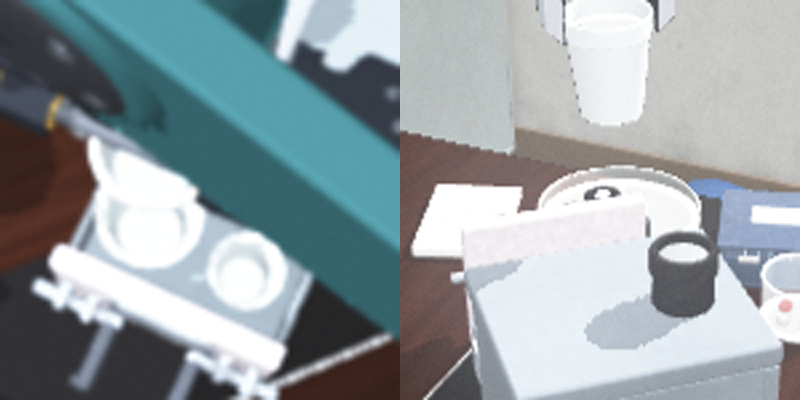

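Top: the stored cup stands with its rim at crop (150,228), the held cup above it; scene: the held cup is upright, the loupe has not moved. Lower to just above the rim.

Call:
drive_tool(
  series=[
    [0.04,[0.001,0,0.03],[0.003,0,0]],
    [0.04,[0.001,0,0.06],[0.003,0,0]],
    [0.04,[0.001,0,0.085],[0.003,0,0]],
    [0.04,[0.001,0,0.1],[0.003,0,0]],
    [0.04,[0.001,0,0.104],[0.003,0,0]],
  ],
)

```text
time: 11.42
tool_pos: [0.4826, 0.3706, 0.174]
ee_rot: [-3.14, -0.0, 2.309]
wrist_force: [-0.0, -0.3, 0.3]
width: 0.0553
finger_force: 30.0
```

Call:
drive_tool(
  series=[
    [0.04,[0,0,0],[0,0,0]],
    [0.04,[0,0,0],[0,0,0]],
  ],
)

```text
time: 11.68
tool_pos: [0.4832, 0.3716, 0.1763]
ee_rot: [3.139, 0.0, 2.31]
wrist_force: [0.4, -0.2, -0.8]
width: 0.0553
finger_force: 30.0
```

```bash
python3 - <<'E'
from h import *
state(); R=tool(0)
p=W([-.1087,.0305,.128]); go(p,R)
snap('top','top7.png')
E
```

```text
t 11.675 tcp [0.4832 0.3716 0.1763] unit [-0.1093  0.0311  0.1763] w 0.05532611720243969 f [ 0.3745 -0.1741 -0.7733] ff 29.999972126679495 q [ 0.5626  0.2336  1.3108  0.      1.5949 -0.1769]
R in unit
 [[-1.      0.0005  0.0004]
 [ 0.0005  1.      0.0024]
 [-0.0004  0.0024 -1.    ]]
shift [-0.0006 -0.0007  0.0483] turn [ 0.0024  0.0004 -0.0005]
```

Call:
drive_tool(
  series=[
    [0.04,[-0.0005,-0.0005,0.006],[0.002,0,0]],
    [0.04,[-0.0005,-0.0005,0.012],[0.002,0,0]],
    [0.04,[-0.0005,-0.0005,0.018],[0.002,0,0]],
    [0.04,[-0.0005,-0.0005,0.023],[0.002,0,0]],
    [0.04,[-0.0005,-0.0005,0.028],[0.002,0,0]],
  ],
)

```text
time: 12.35
tool_pos: [0.4825, 0.3706, 0.1463]
ee_rot: [-3.139, -0.0, 2.31]
wrist_force: [0.1, 1.0, -0.4]
width: 0.0556
finger_force: 30.0
```

Call:
drive_tool(
  series=[
    [0.04,[0,0,0.004],[0,0,0]],
    [0.04,[0,0,0.008],[0,0,0]],
    [0.04,[0,0,0.012],[0,0,0]],
    [0.04,[0,0,0.015],[0,0,0]],
    [0.04,[0,0,0.017],[0,0,0]],
  ],
)

```text
time: 12.98
tool_pos: [0.4826, 0.3706, 0.1297]
ee_rot: [-3.14, -0.0, 2.31]
wrist_force: [0.3, -0.1, -0.7]
width: 0.0559
finger_force: 30.0
```

```bash
python3 - <<'E'
from h import *
state(); R=tool(0)
p=W([-.1087,.0305,.1223]); go(p,R)
E
```

```text
t 12.975 tcp [0.4826 0.3706 0.1297] unit [-0.1089  0.0299  0.1297] w 0.05589609854399582 f [ 0.2977 -0.095  -0.7125] ff 30.000024321489036 q [ 0.5619  0.2566  1.3764 -0.0003  1.5106 -0.1776]
R in unit
 [[-1.      0.0005 -0.    ]
 [ 0.0005  1.     -0.002 ]
 [ 0.     -0.002  -1.    ]]
shift [-0.0002  0.0006  0.0074] turn [-0.002  -0.     -0.0005]
```

Call:
drive_tool(
  series=[
    [0.04,[0,0.0005,0.001],[0,0,0]],
    [0.04,[0,0.0005,0.002],[0,0,0]],
    [0.04,[0,0.0005,0.003],[0,0,0]],
    [0.04,[0,0.0005,0.004],[0,0,0]],
  ],
)

```text
time: 13.48
tool_pos: [0.483, 0.371, 0.1259]
ee_rot: [-3.14, -0.0, 2.31]
wrist_force: [-0.7, -0.6, -0.7]
width: 0.0552
finger_force: 30.0
```

Call:
drive_tool(
  series=[
    [0.04,[0,0,0.0005],[0,0,0]],
    [0.04,[0,0,0.001],[0,0,0]],
    [0.04,[0,0,0.0015],[0,0,0]],
  ],
)

```text
time: 13.85
tool_pos: [0.483, 0.3709, 0.1244]
ee_rot: [-3.14, -0.0, 2.31]
wrist_force: [0.1, 0.6, -0.6]
width: 0.0554
finger_force: 30.0
```

Call:
drive_tool(
  series=[
    [0.04,[0,0,0.0005],[0,0,0]],
    [0.04,[0,0,0.001],[0,0,0]],
    [0.04,[0,0,0.001],[0,0,0]],
  ],
)

```text
time: 14.22
tool_pos: [0.483, 0.3709, 0.1233]
ee_rot: [-3.14, -0.0, 2.31]
wrist_force: [-0.1, 0.2, -1.0]
width: 0.0552
finger_force: 30.0
```

Call:
drive_tool(
  series=[
    [0.04,[0,0,0.0005],[0,0,0]],
    [0.04,[0,0,0.0008],[0,0,0]],
    [0.04,[0,0,0.0008],[0,0,0]],
  ],
)

```text
time: 14.6
tool_pos: [0.483, 0.3709, 0.1225]
ee_rot: [-3.14, -0.0, 2.31]
wrist_force: [0.1, -0.0, -0.7]
width: 0.0553
finger_force: 30.0
```

Call:
drive_tool(
  series=[
    [0.04,[0,0,0.0005],[0,0,0]],
    [0.04,[0,0,0.0008],[0,0,0]],
    [0.04,[0,0,0.0008],[0,0,0]],
  ],
)

```text
time: 14.98
tool_pos: [0.4831, 0.371, 0.122]
ee_rot: [-3.14, 0.0, 2.31]
wrist_force: [-0.1, 0.4, 1.2]
width: 0.0556
finger_force: 30.0
```

Call:
drive_tool(
  series=[
    [0.04,[0,0,0.0005],[0,0,0]],
    [0.04,[0,0,0.0008],[0,0,0]],
    [0.04,[0,0,0.0008],[0,0,0]],
  ],
)

```text
time: 15.35
tool_pos: [0.4833, 0.3711, 0.1217]
ee_rot: [-3.141, 0.0, 2.31]
wrist_force: [1.5, 0.8, 3.9]
width: 0.0557
finger_force: 30.0
```

Contact force has risen to about 4.5 N with the foot ~21 mm above the stored cup's: seated. Let go and rise.

Call:
drive_tool(
  series=[
    [0.058,[0,0,0],[0,0,0]],
    [0.065,[0,0,0],[0,0,0]],
    [0.08,[0,0,0],[0,0,0]],
    [0.08,[0,0,0],[0,0,0]],
    [0.08,[0,0,0],[0,0,0]],
  ],
)

```text
time: 15.98
tool_pos: [0.4828, 0.3709, 0.1208]
ee_rot: [-3.139, -0.0, 2.31]
wrist_force: [-0.3, 1.1, -0.5]
width: 0.0802
finger_force: 0.0
```

Call:
drive_tool(
  series=[
    [0.08,[0,0,-0.01],[0,0,0]],
    [0.08,[0,0,-0.03],[0,0,0]],
    [0.08,[0,0,-0.07],[0,0,0]],
    [0.08,[0,0,-0.12],[0,0,0]],
    [0.08,[0,0,-0.17],[0,0,0]],
  ],
)

```text
time: 16.6
tool_pos: [0.483, 0.371, 0.2933]
ee_rot: [-3.14, 0.0, 2.31]
wrist_force: [0.1, -0.0, 1.0]
width: 0.08
finger_force: 0.0
```

Call:
drive_tool(
  series=[
    [0.08,[0.06,0,0],[0,0,0]],
    [0.08,[0.12,0,0],[0,0,0]],
    [0.08,[0.18,0,0],[0,0,0]],
    [0.08,[0.23,0,0],[0,0,0]],
    [0.08,[0.25,0,0],[0,0,0]],
  ],
)

```text
time: 17.23
tool_pos: [0.3125, 0.5576, 0.2916]
ee_rot: [-3.14, -0.0, 2.314]
wrist_force: [0.4, -0.4, 0.1]
width: 0.0799
finger_force: 0.0
```

```bash
python3 - <<'E'
from h import *
state()
im=snap('top','top8.png')
cv2.imwrite('pics/crop8.png',cv2.resize(im[130:280,230:380],(600,600),interpolation=cv2.INTER_CUBIC))
E
```

```text
t 17.225 tcp [0.3125 0.5576 0.2916] unit [-0.3617  0.0304  0.2916] w 0.07994800443442658 f [ 0.434  -0.3504  0.0994] ff 0.0 q [0.9708 0.29   1.0145 0.0008 1.8384 0.2282]
R in unit
 [[-1.     -0.0028 -0.0004]
 [-0.0028  1.     -0.0014]
 [ 0.0004 -0.0014 -1.    ]]
```

View pics/crop8.png

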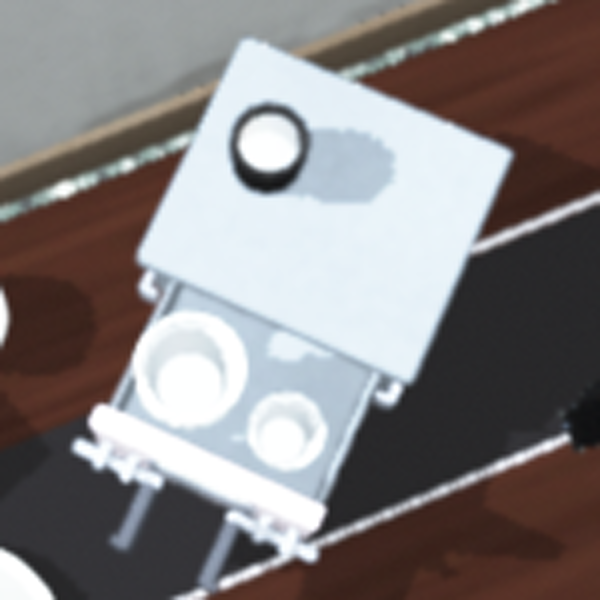

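The mixing cup is nested in the stored cup (rim at crop (190,367)). The small cup stands at (287,430), the drawer is still fully open, and the loupe is unmoved at (268,147).

```bash
python3 -c "
from bench import robot
print(robot.close_job())"
```

```text
the job is handed in; nothing more can be done
None
```

The drawer is fully open and the mixing cup is nested in its same-size cup and released; the cups are upright, the loupe and sample jar were left alone, and the job is handed in at about 17 s.

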